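# Lay out the ring-finishing kit in its colour-coded tray

## Robot

A 7-joint arm with a two-finger parallel gripper is mounted at the origin on a cart in front of the work surface, level with it; the furniture and walls round the work are solid. World frame = base frame: x ahead of the robot, y to its left, z up, the work surface at z = 0. Lengths are in m, angles in rad, forces in N, time in s.
With the tool pointing down it reaches from about 0.425 to 0.825 m from the base axis. Payload 3.6 kg.
Tool frame: the origin (TCP) lies at the very end of the fingers, on their centre line; the grasp point (between the pads) lies 19 mm behind it; z points along the fingers, y is the line along which they close (so a half turn about z gives the same grasp; the last joint's range is limited). The gripper opens to 85 mm and grips with 20 to 120 N. Pads are 22 mm wide; open, the fingers measure 114 mm over their backs; the gripper's body (76 mm by 85 mm) begins 54 mm behind the grasp point. The pads swing forward as they close: fully open they stand 13 mm farther back than shut.
Start: joints at [-1.149, 0.615, -0.013, 1.423, 0.008, 1.103, -0.04], TCP at [0.281, 0.586, 0.231] pointing down, gripper open.
Joint ranges: [-3.12, 3.12], [-0.3, 2.06], [-1.34, 1.32], [0.26, 2.42], [-1.36, 4.5], [0.01, 1.98], [-2.84, 2.84]. Speed limits (rad/s): [2.79, 2.79, 3.14, 3.14, 3.14, 3.14, 3.14].

## Interface

Orientations are given as a 3x3 rotation matrix whose columns are the frame's x, y, z axes.
In Python, from station import move_ptp, move_l, set_joints, move_gripper, hold, inverse_kinematics, read_camera, Unreachable, close_job, trace, read_time, read_q, read_joint_velocities, read_joint_torque, read_eef_pos, read_eef_rot, read_wrist_force, read_ft_torque, read_gripper_width, read_finger_force gives the robot as it stands. Calls block until the motion is done:
- move_ptp(position, orientation): joint-space move of the TCP to a pose.
- move_l(position, ori=None, velocity=0.15): straight line of the TCP; ori=None keeps the orientation; velocity is the mean speed in m/s.
- set_joints(angles): joint-space move.
- move_gripper(opening, f_grip=None): opening from 0.0 (shut) to 1.0 (fully open); f_grip is the grip in N (None keeps the last); returns when the fingers have stopped.
- hold(seconds).
- inverse_kinematics(position, orientation): joint angles nearest the present ones, or None.
- read_camera(name): name is "side" or "top" or "wrist"; returns a dict with "image" (384x512x3 uint8, red, green, blue), "depth" (384x512 float32, m along the optical axis (not along the pixel's ray), 0 where there is no reading), "fov_y" (degrees; the focal length in pixels is half the picture's height over the tangent of half this angle, whatever the lens; pixels are square), "cx", "cy" (the principal point, pixels), "world_to_cam" (4x4, takes a point from world to camera coordinates). Camera axes: x right, y up, looking along -z (the intrinsics and any distortion apply to the point x, -y, -z); pixel columns grow to the right and rows downward; lengths in m; the calibration is good to about 2 mm. A picture is of the moment at which its call begins.
A pose or a line that the arm cannot do raises Unreachable and nothing moves.
- close_job(): hands the job in; it is judged then, once.
Trained networks look in the newest picture that a camera, given by its name, has taken for a name from the list of things; names that differ only in an ending like _2 or _b are one class to them, and where a whole thing is asked for, a point or a joint stands for the part that bears it (a point fixed in the world has none). Each returns a list of dicts, best first, with "confidence" (0 to 1); they miss things now and then, are a little off and sometimes report something else, mostly with a low value. They report only what shows in the picture. A call takes as long as a camera call.
- trace(camera, target): "region" (384x512 bool, what is visible of it) and "location" ([row, column] in pixels, amid what is visible of it).
Readings, each from a call of its own:
- read_time(): time.
- read_q(): joint angles.
- read_joint_velocities(): joint speeds.
- read_joint_torque(): joint torques, N m.
- read_eef_pos(): TCP position.
- read_eef_rot(): TCP orientation.
- read_wrist_force(): force on the tool from outside, world axes, zero at the start.
- read_ft_torque(): the same for the moment, N m.
- read_gripper_width(): opening from 0.0 (shut) to 1.0 (fully open).
- read_finger_force(): force on a finger pad.
Only numpy, scipy, OpenCV 4.12 (cv2) and the standard library are available. Lean on these libraries where they do the work, as an engineer would, in place of code of your own. Each camera call takes 0.05 s, during which the arm holds its last target. There are 200 camera calls.

## Task

Lay the ring-finishing kit in the tray: the wooden ring clamp in the red trough, the tan emery stick in the blue trough and the shorter of the two steel needle files in the green trough, each flat on the trough floor, the same way up as now, lengthwise and wholly inside. The black stick, the longer file and the small steel stake do not belong in the kit: leave them where they are.

Things in the scene. Friction and masses are not known exactly. Their poses are not given: they have to be found in the camera images.
- ring_vice: wooden ring clamp, a pale beech bar with brown leather jaws and a metal band round its middle, lying flat; 26 wide (its x) x 131 long (its y) x 23 high mm (the solid part that the fingers meet is 24 wide, 22 high); origin at the centre of its underside, z up
- tan_stick: tan emery stick, a flat straight bar; 15 wide (its x) x 150 long (its y) x 10 high mm; origin at the centre of its underside, z up
- short_file: the shorter dark steel needle file without handle; 8 wide (its x) x 173 long (its y) x 8 high mm; origin at the centre of its underside, z up
- black_stick: black buff stick, the same shape and size as the tan stick (15 x 150 x 10 mm, long along its y); does not belong in the tray; origin at the centre of its underside
- long_file: the longer dark steel needle file; 8 x 220 x 8 mm, long along its y; does not belong in the tray; origin at the centre of its underside
- steel_stake: small polished steel stake, a 34 mm disc with a short post on top, 23 mm high, standing at the right; a bystander; origin at the centre of its underside
- phone_holder (a point): an obstacle to steer round: the black phone holder at the end of a bent gooseneck of the clamped ring lamp, in the air above and behind the loose tools; this point is its centre; its neck runs from here to the right and down to the lamp's foot on the bench; keep the arm and wrist on the robot's side of it
- red_trough: red plastic open trough, one of three side by side in a thin metal tray, all fixed; 210 long (its x) x 70 wide (its y) x 10 high mm; inside 206 x 66 mm, walls 2 mm thick, 8 mm above its floor, floor 2 mm thick; origin at the centre of its underside, 3 mm above the bench, so its floor is 5 mm above the bench; which colour stands where is drawn anew
- blue_trough: blue plastic open trough, the same shape and frame as the red one
- green_trough: green plastic open trough, the same shape and frame as the red one

How it is judged:
At the end, for the whole second after the job is handed in: Clamp in the red, tan stick in the blue, shorter file in the green trough: each wholly between the walls, underside within 5 mm of the floor, same way up (tilt < 0.1 rad), within 0.3 rad of lengthwise, at rest. Black stick, longer file and stake within 20 mm of their starts (x of ring_vice in the frame of red_trough between -0.0395 and 0.0395 m and y of ring_vice in the frame of red_trough between -0.021 and 0.021 m and z of ring_vice in the frame of red_trough between -0.002 and 0.007 m and angle between the y axis of ring_vice and the x axis of red_trough, either way round below 0.3 rad and angle between each of ring_vice, tan_stick, short_file's own z axis and vertical below 0.1 rad and linear speed of each of ring_vice, tan_stick, short_file below 0.02 m/s and angular speed of each of ring_vice, tan_stick, short_file below 0.2 rad/s and x of tan_stick in the frame of blue_trough between -0.03 and 0.03 m and y of tan_stick in the frame of blue_trough between -0.0265 and 0.0265 m and z of tan_stick in the frame of blue_trough between -0.002 and 0.007 m and angle between the y axis of tan_stick and the x axis of blue_trough, either way round below 0.3 rad and x of short_file in the frame of green_trough between -0.0185 and 0.0185 m and y of short_file in the frame of green_trough between -0.03 and 0.03 m and z of short_file in the frame of green_trough between -0.002 and 0.007 m and angle between the y axis of short_file and the x axis of green_trough, either way round below 0.3 rad and distance of each of black_stick, long_file, steel_stake from where it was at the start of the episode below 0.02 m); the robot touches nothing.
It fails at once if the black stick, the longer file or the steel stake is moved by more than 20 mm (distance of any of black_stick, long_file, steel_stake from where it was at the start of the episode above 0.02 m).
It also fails if it takes over 83 s, if anything falls off the work surface, if the arm or the gripper's body presses on something with over 40 N, if the wrist force passes 120 N, or if a joint passes its speed limit or range.

## Working session

There is one attempt and no reset: what is moved stays moved. The work goes in short steps, each a Python script; the robot and the scene stay as the last script left them, time stands still between calls to the robot, and variables do not carry over. Pictures are saved under pics/ and viewed, at most 14 in all, crops included, and the job is handed in when it is done.

```bash
mkdir -p pics; ls; cat > h.py <<'E'
import numpy as np, cv2
from station import *
def cloud(c):
    d=c["depth"]; h,w=d.shape; f=h/2/np.tan(np.radians(c["fov_y"])/2)
    v,u=np.mgrid[:h,:w]
    P=np.stack([(u-c["cx"])*d/f,-(v-c["cy"])*d/f,-d,np.ones_like(d)],-1)
    W=P@np.linalg.inv(c["world_to_cam"]).T
    W[d<=0]=np.nan
    return W[...,:3]
def save(c,n): cv2.imwrite(f"pics/{n}.png",c["image"][...,::-1])
def Rz(a): # tool down, closing axis y at angle a in world
    y=np.array([np.cos(a),np.sin(a),0]); z=np.array([0,0,-1.]); x=np.cross(y,z)
    return np.column_stack([x,y,z])
E
python3 - <<'E'
from h import *
for n in ["top","side"]:
    c=read_camera(n); save(c,n+"0"); W=cloud(c)
    print(n,c["fov_y"],c["cx"],c["cy"],{k:v.shape if hasattr(v,'shape') else v for k,v in c.items()if k not in("image","depth","world_to_cam")})
    for t in ["ring_vice","tan_stick","short_file","black_stick","long_file","steel_stake","phone_holder","red_trough","blue_trough","green_trough"]:
        for r in trace(n,t)[:2]:
            m=r["region"]; p=W[m]; p=p[~np.isnan(p[:,0])]
            if len(p)<5: print(t,r["confidence"],"few");continue
            rc=cv2.minAreaRect((p[:,:2]*1000).astype(np.float32))
            print(t,round(r["confidence"],2),np.round(r["location"]),len(p),"med",np.round(np.median(p,0),3),"rect",np.round(rc[0]),np.round(rc[1]),round(rc[2]))
E
```

```text
pics
top 50.729318313569415 258.6484608593126 195.6408929561651 {'fov_y': 50.729318313569415, 'cx': 258.6484608593126, 'cy': 195.6408929561651}
ring_vice 0.6 [230. 329.] 279 med [ 0.425 -0.166  0.021] rect [ 427. -167.] [129.  20.] 1
tan_stick 0.6 [232. 291.] 237 med [ 0.435 -0.052  0.009] rect [437. -52.] [ 16. 143.] 84
short_file 0.73 [232. 270.] 151 med [0.427 0.009 0.008] rect [423.   7.] [  9. 166.] 89
short_file 0.48 [229. 144.] 1606 med [0.438 0.389 0.006] rect [440. 388.] [210.  72.] 5
black_stick 0.48 [225. 311.] 221 med [ 0.454 -0.105  0.009] rect [ 446. -106.] [ 17. 144.] 83
long_file 0.66 [177. 240.] 147 med [0.606 0.103 0.008] rect [604.  91.] [208.   8.] 79
long_file 0.26 [236. 272.] 125 med [0.415 0.009 0.008] rect [418.   9.] [ 12. 120.] 90
steel_stake 0.49 [242. 367.] 116 med [ 0.403 -0.283  0.011] rect [ 405. -285.] [33. 37.] 74Traceback (most recent call last):
  File "<stdin>", line 6, in <module>
ValueError: it knows: black_stick, blue_trough, green_trough, long_file, red_trough, ring_vice, short_file, steel_stake, tan_stick
```

```bash
python3 - <<'E'
from h import *
c=read_camera("side"); save(c,"side0")
for n in ["top","side"]:
    c=read_camera(n); W=cloud(c)
    for t in ["ring_vice","tan_stick","short_file","black_stick","long_file","steel_stake","red_trough","blue_trough","green_trough"]:
        if n=="top" and "trough" not in t: continue
        for r in trace(n,t)[:2]:
            m=r["region"]; p=W[m]; p=p[~np.isnan(p[:,0])]
            if len(p)<5: print(t,r["confidence"],"few");continue
            rc=cv2.minAreaRect((p[:,:2]*1000).astype(np.float32))
            print(n,t,round(r["confidence"],2),np.round(r["location"]),len(p),"med",np.round(np.median(p,0),3),"rect",np.round(rc[0]),np.round(rc[1]),round(rc[2]))
    m=(W[...,2]>.1)&(W[...,2]<.7)&(W[...,0]>.3)&(W[...,0]<1)&(W[...,1]<.3)
    q=W[m]; 
    for z in np.arange(.1,.7,.05):
        s=q[(q[:,2]>=z)&(q[:,2]<z+.05)]
        if len(s): print("tall",round(z,2),len(s),s.min(0).round(2),s.max(0).round(2))
E
```

```text
top red_trough 0.66 [240. 271.] 177 med [0.405 0.009 0.007] rect [423.   6.] [ 12. 166.] 90
top red_trough 0.65 [230. 144.] 1673 med [0.438 0.39  0.006] rect [442. 389.] [215.  77.] 3
top blue_trough 0.96 [229. 168.] 1625 med [0.447 0.318 0.005] rect [447. 316.] [210.  74.] 5
top green_trough 0.79 [223. 196.] 1558 med [0.452 0.248 0.005] rect [453. 247.] [210.  70.] 5
tall 0.1 2137 [ 0.51 -0.7   0.1 ] [0.78 0.3  0.15]
tall 0.15 2221 [ 0.52 -0.67  0.15] [0.78 0.3  0.2 ]
tall 0.2 2335 [ 0.53 -0.64  0.2 ] [0.78 0.3  0.25]
tall 0.25 2925 [ 0.54 -0.61  0.25] [0.78 0.3  0.3 ]
tall 0.3 3396 [ 0.55 -0.58  0.3 ] [0.78 0.3  0.35]
tall 0.35 10020 [ 0.57 -0.55  0.35] [0.78 0.3  0.4 ]
tall 0.4 6627 [ 0.58 -0.52  0.4 ] [0.78 0.3  0.45]
tall 0.45 6690 [ 0.58 -0.49  0.45] [0.78 0.3  0.5 ]
tall 0.5 6032 [ 0.78 -0.46  0.5 ] [0.78 0.3  0.55]
tall 0.55 6669 [ 0.78 -0.43  0.55] [0.78 0.3  0.6 ]
tall 0.6 52 [0.78 0.04 0.6 ] [0.78 0.3  0.6 ]
side ring_vice 0.74 [190. 317.] 25 med [ 0.398 -0.279  0.011] rect [ 400. -277.] [20. 24.] 85
side ring_vice 0.68 [204. 300.] 201 med [ 0.418 -0.161  0.019] rect [ 425
[... 514 characters left out ...]
ugh 0.62 [269. 248.] 751 med [0.422 0.237 0.006] rect [429. 239.] [166.  86.] 7
tall 0.1 1542 [ 0.3  -1.89  0.1 ] [ 0.78 -0.06  0.15]
tall 0.15 1702 [ 0.3  -1.89  0.15] [0.78 0.3  0.2 ]
tall 0.2 2358 [ 0.3  -1.88  0.2 ] [0.78 0.3  0.25]
tall 0.25 2572 [ 0.3  -1.89  0.25] [0.78 0.3  0.3 ]
tall 0.3 2563 [ 0.3  -1.89  0.3 ] [0.78 0.3  0.35]
tall 0.35 4601 [ 0.3  -1.88  0.35] [0.78 0.3  0.4 ]
tall 0.4 4026 [ 0.3  -1.89  0.4 ] [0.78 0.3  0.45]
tall 0.45 3806 [ 0.3  -1.88  0.45] [0.78 0.3  0.5 ]
tall 0.5 3105 [ 0.3  -1.87  0.5 ] [0.78 0.3  0.55]
tall 0.55 3074 [ 0.77 -1.2   0.55] [0.78 0.3  0.6 ]
tall 0.6 2986 [ 0.77 -0.85  0.6 ] [0.78 0.3  0.65]
tall 0.65 2634 [ 0.77 -0.52  0.65] [0.78 0.3  0.7 ]
```

View pics/top0.png

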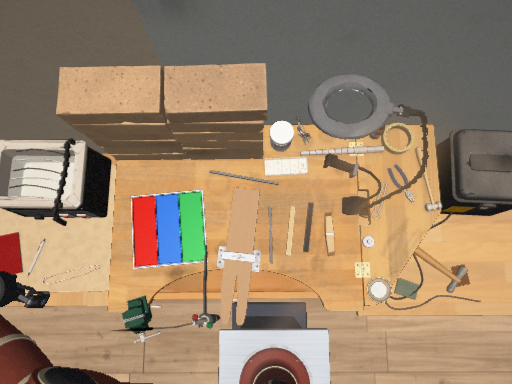

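View pics/side0.png

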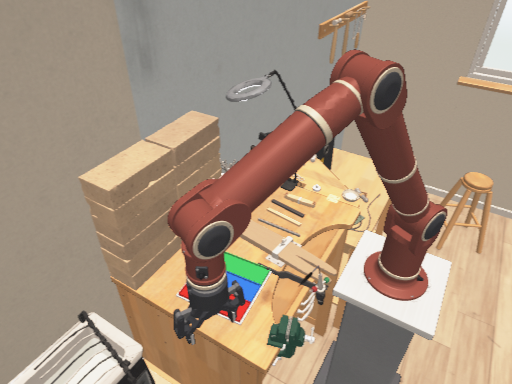

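The top view shows the tray at the left: red at (145,230), blue at (168,229), green at (193,225). The short file is at (270,235), tan stick at (290,230), black stick at (308,227), clamp at (329,235) and stake at (368,241). The gooseneck parts are near (340,163) and (355,205), and a rod runs near (205,280). Next I check the heights of the obstacles and refine the angles.

```bash
python3 - <<'E'
from h import *
c=read_camera("top"); W=cloud(c); 
np.save("W0.npy",W)
Z=W[...,2]
for r,co in [(163,340),(205,355),(205,350),(180,378),(250,205),(270,205),(290,204),(320,205),(240,235),(258,238),(200,243),(300,240),(300,222),(283,320),(195,365),(166,290),(150,340)]:
    print((r,co),W[r,co].round(3))
m=(Z>.03)&(W[...,0]>.25)&(W[...,0]<.62)&(W[...,1]>-.36)&(W[...,1]<.5)
n,l,st,ce=cv2.connectedComponentsWithStats(m.astype(np.uint8))
for i in range(1,n):
    if st[i,4]>4:
        p=W[l==i]; print("blob",st[i],p.min(0).round(3),p.max(0).round(3))
def ax(p):
    xy=p[:,:2]; mu=xy.mean(0); v=np.linalg.svd(xy-mu,full_matrices=0)[2][0]
    s=(xy-mu)@v; t=(xy-mu)@[-v[1],v[0]]
    v=v*np.sign(v[0]); return np.degrees(np.arctan2(v[1],v[0])).round(1),(mu+v*0).round(4),np.ptp(s).round(3),np.ptp(t).round(3)
for t in ["ring_vice","tan_stick","short_file","black_stick","red_trough","blue_trough","green_trough"]:
    R=trace("top",t)
    for r in R[:2]:
        m=r["region"]&(Z>.002)&(Z<.04); p=W[m]; print(t,round(r["confidence"],2),ax(p))
R=Rz(np.pi/2)
for pos in [(.44,-.166,.01),(.44,-.052,.005),(.44,.008,.003),(.442,.389,.02),(.447,.316,.01),(.453,.247,.01)]:
    for h in (0,.18): 
        for a in (1,-1):
            q=inverse_kinematics(np.array(pos)+[0,0,h],Rz(a*np.pi/2)); print(pos,h,a,None if q is None else np.round(q,2))
g=np.uint8(np.clip(Z/.5,0,1)*255); g=cv2.applyColorMap(g,cv2.COLORMAP_JET)
a=cv2.resize(c["image"][130:340,120:430,::-1],None,fx=2.5,fy=2.5,interpolation=cv2.INTER_CUBIC)
cv2.imwrite("pics/crop1.png",a)
E
```

```text
(163, 340) [ 0.574 -0.158  0.273]
(205, 355) [ 0.514 -0.251  0.008]
(205, 350) [ 0.513 -0.236  0.009]
(180, 378) [ 0.546 -0.267  0.208]
(250, 205) [0.38  0.204 0.009]
(270, 205) [0.321 0.202 0.015]
(290, 204) [0.264 0.202 0.03 ]
(320, 205) [0.182 0.195 0.046]
(240, 235) [0.408 0.113 0.025]
(258, 238) [0.354 0.103 0.04 ]
(200, 243) [0.529 0.09  0.018]
(300, 240) [0.234 0.098 0.012]
(300, 222) [0.234 0.151 0.009]
(283, 320) [ 0.281 -0.138 -0.002]
(195, 365) [ 0.591 -0.348 -0.239]
(166, 290) [ 0.636 -0.055  0.017]
(150, 340) [ 0.684 -0.21   0.021]
blob [ 313  116   75   24 1078] [ 0.575 -0.221  0.431] [ 0.62  -0.073  0.466]
blob [363 116  66  94 580] [ 0.496 -0.359  0.032] [ 0.62  -0.269  0.46 ]
blob [323 153  58  49 568] [ 0.522 -0.289  0.03 ] [ 0.597 -0.117  0.289]
blob [222 251  33  11 204] [0.346 0.057 0.03 ] [0.375 0.151 0.058]
blob [203 277   3  19  33] [0.25  0.199 0.03 ] [0.301 0.205 0.039]
blob [  0 315   3   3   6] [0.25  0.417 0.602] [0.252 0.425 0.619]
ring_vice 0.85 (np.float64(2.4), array([ 0.4256, -0.1664]), np.float64(0.129), np.float64(0.025))
tan_stick 0.78 (np.float64
[... 1633 characters left out ...]
0.442, 0.389, 0.02) 0.18 -1 [-1.17  0.63  0.69  1.66 -0.46  1.01 -1.9 ]
(0.447, 0.316, 0.01) 0 1 [-0.6   0.77 -0.09  1.91  0.14  0.46  0.78]
(0.447, 0.316, 0.01) 0 -1 [-0.94  0.82  0.46  1.92 -0.66  0.55 -1.6 ]
(0.447, 0.316, 0.01) 0.18 1 [-0.58  0.5  -0.11  1.78  0.07  0.87  0.84]
(0.447, 0.316, 0.01) 0.18 -1 [-1.09  0.58  0.69  1.79 -0.45  0.93 -1.78]
(0.453, 0.247, 0.01) 0 1 [-0.48  0.75 -0.09  2.    0.17  0.4   0.87]
(0.453, 0.247, 0.01) 0 -1 [-0.8   0.79  0.41  2.01 -0.66  0.47 -1.47]
(0.453, 0.247, 0.01) 0.18 1 [-0.48  0.46 -0.1   1.86  0.06  0.83  0.97]
(0.453, 0.247, 0.01) 0.18 -1 [-0.99  0.53  0.69  1.88 -0.43  0.88 -1.66]<stdin>:25: RuntimeWarning: invalid value encountered in cast
```

View pics/crop1.png

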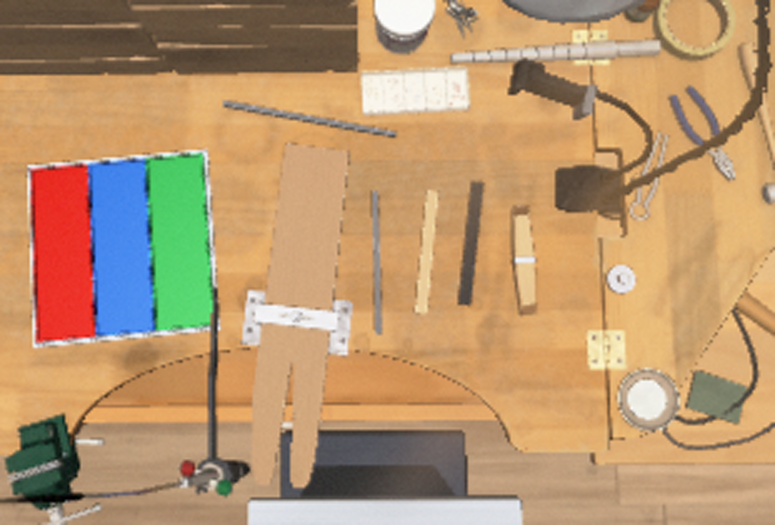

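The crop shows the bench pin (at most 58 mm high) between the tools and the tray. The phone holder is around x=0.57, y=-0.16, z=0.27, behind the clamp. I do the file first.

```bash
cat >> h.py <<'E'
TA=np.radians(5)
def pick(cxy,ang,zg,s=0,op=.45,f=40,v=.2):
    a=np.radians(ang); p=np.array([*cxy,0.])+s*np.array([np.cos(a),np.sin(a),0]); R=Rz(np.pi/2+a)
    move_gripper(op,f)
    move_ptp(p+[0,0,.15],R); move_l(p+[0,0,zg+.03],velocity=v); move_l(p+[0,0,zg],velocity=.06)
    move_gripper(0,f); print("grip",read_gripper_width(),read_finger_force())
    move_l(p+[0,0,zg+.15],velocity=v); print("lifted",read_gripper_width(),read_finger_force(),np.round(read_wrist_force(),2),read_time())
def place(cxy,zp,s,op,v=.2):
    p=np.array([*cxy,0.])+s*np.array([np.cos(TA),np.sin(TA),0]); R=Rz(np.pi/2+TA)
    move_ptp(p+[0,0,.16],R); move_l(p+[0,0,zp+.03],velocity=v); move_l(p+[0,0,zp],velocity=.05)
    hold(.2); print("F",np.round(read_wrist_force(),2)); move_gripper(op); hold(.2)
    move_l(p+[0,0,.16],velocity=v); print("t",read_time())
E
python3 - <<'E'
from h import *
W=np.load("W0.npy"); m=(W[...,2]>.004)&(W[...,2]<.02)&(abs(W[...,0]-.42)<.13)&(abs(W[...,1]-.008)<.02)
p=W[m][:,:2]; rc=cv2.minAreaRect((p*1000).astype(np.float32)); print(rc,len(p))
k=np.polyfit(p[:,0],p[:,1],1); x0=(p[:,0].min()+p[:,0].max())/2; c=(x0,np.polyval(k,x0)); print(c,np.degrees(np.arctan(k[0])),np.ptp(p[:,0]))
s=.44-c[0]
pick(c,np.degrees(np.arctan(k[0])),.003,s)
c=read_camera("side"); save(c,"side1")
E
```

```text
((431.7600402832031, 7.432394027709961), (38.95183181762695, 223.8060760498047), 89.58301544189453) 186
(np.float64(0.43170404773405135), np.float64(0.008624030386430042)) 0.27644436949001466 0.22383765232221475
grip 0.07672612592519548 39.89306151866913
lifted 0.0806458234300477 39.48491871356964 [-0.55 -0.13 -0.31] 6.85
```

View pics/side1.png

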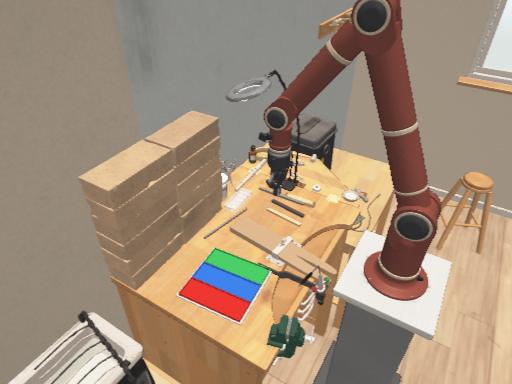

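The file is held, with its near end visible below the gripper at (285,195). The earlier centre estimate included outliers, so I recompute it from inliers before placing.

```bash
python3 - <<'E'
from h import *
W=np.load("W0.npy"); m=(W[...,2]>.004)&(W[...,2]<.02)&(abs(W[...,0]-.42)<.13)&(abs(W[...,1]-.0085)<.007)
p=W[m]; print(np.sort(p[:,0])[[0,1,2,3,-4,-3,-2,-1]].round(3), len(p))
x0=(.3385+.51)/2
im=cv2.imread("pics/top0.png"); 
for r in list(range(200,212))+list(range(258,270)):
    g=im[r,262:280].astype(int).sum(1); j=g.argmin(); print(r,262+j,g.min(),W[r,262+j].round(3))
E
```

```text
[0.34  0.34  0.34  0.343 0.513 0.541 0.541 0.544] 158
200 266 435 [ 0.532  0.02  -0.001]
201 266 439 [0.528 0.02  0.004]
202 270 446 [0.525 0.008 0.003]
203 265 442 [0.522 0.023 0.002]
204 265 438 [ 0.52   0.023 -0.002]
205 276 441 [ 0.516 -0.011  0.002]
206 268 369 [ 0.513  0.014 -0.   ]
207 268 359 [ 0.511  0.014 -0.004]
208 268 354 [ 0.507  0.014 -0.001]
209 268 361 [0.504 0.014 0.002]
210 268 383 [0.501 0.014 0.001]
211 268 365 [0.498 0.014 0.001]
258 271 416 [0.355 0.007 0.012]
259 271 409 [0.352 0.007 0.006]
260 271 409 [0.349 0.007 0.008]
261 270 411 [0.346 0.01  0.011]
262 271 413 [0.343 0.007 0.009]
263 272 429 [0.34  0.004 0.009]
264 264 481 [ 0.338  0.028 -0.002]
265 278 477 [ 0.335 -0.014 -0.003]
266 267 474 [ 0.332  0.019 -0.   ]
267 267 475 [0.329 0.019 0.001]
268 279 474 [ 0.326 -0.017 -0.005]
269 279 457 [ 0.323 -0.017  0.002]
```

```bash
python3 - <<'E'
from h import *
place((.452,.2475),.0095,.0145,.28)
pick((.425,-.166),2.4,.010,0,.5)
c=read_camera("top"); save(c,"top2")
E
```

```text
F [-0.46  0.74 -0.58]
t 10.9667
grip 0.277909422345672 39.64125037193298
lifted 0.27709502301542616 39.34542417526245 [-0.76  0.   -0.75] 15.375
```

View pics/top2.png

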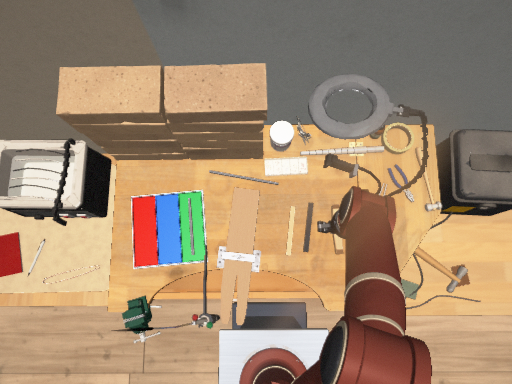

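The file lies in the green trough at (190,225), and the clamp is held with nothing else disturbed. I continue.

```bash
python3 - <<'E'
from h import *
place((.441,.3885),.0165,0,.45)
pick((.4365,-.052),-6.4,.003,0,.42)
place((.4465,.318),.0095,0,.32)
p=read_eef_pos(); move_l(np.array([.40,.50,.25]),velocity=.3)
c=read_camera("top"); save(c,"top3"); W=cloud(c)
cv2.imwrite("pics/crop3.png",cv2.resize(c["image"][150:290,120:400,::-1],None,fx=2.8,fy=2.8,interpolation=cv2.INTER_CUBIC))
for t in ["ring_vice","tan_stick","short_file","red_trough","blue_trough","green_trough"]:
    for r in trace("top",t)[:1]:
        p=W[r["region"]]; p=p[p[:,2]>.003]; rc=cv2.minAreaRect((p[:,:2]*1000).astype(np.float32))
        print(t,round(r["confidence"],2),np.median(p,0).round(3),np.round(rc[0]),np.round(rc[1]),round(rc[2]))
E
```

```text
F [-0.35 -0.35 -0.79]
t 20.45
grip 0.15191850694143055 40.37208795547485
lifted 0.16021855860582468 40.00235080718994 [ 0.06  0.17 -1.16] 24.8833
F [ 0.12  0.18 -0.27]
t 29.3583
ring_vice 0.81 [0.442 0.387 0.026] [442. 389.] [129.  25.] 3
tan_stick 0.64 [0.446 0.319 0.014] [448. 320.] [149.  18.] 6
short_file 0.56 [0.449 0.248 0.013] [451. 249.] [168.  11.] 5
red_trough 0.77 [0.435 0.383 0.006] [442. 388.] [215.  77.] 7
blue_trough 0.8 [0.441 0.315 0.006] [447. 317.] [210.  73.] 4
green_trough 0.97 [0.452 0.246 0.006] [452. 246.] [211.  75.] 5
```

View pics/crop3.png

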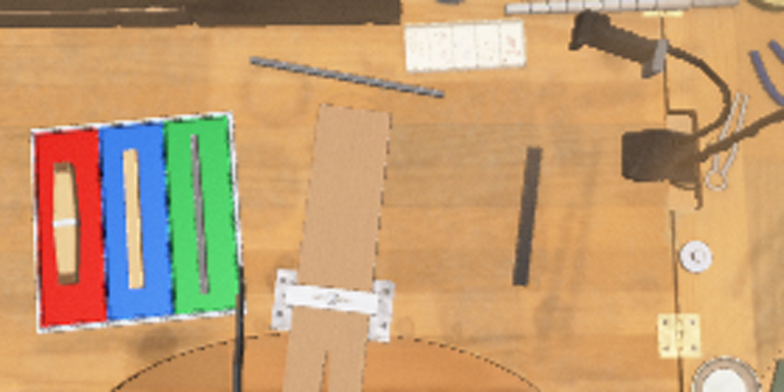

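All three pieces lie centred in their troughs (clamp at (65,223), tan stick at (133,218), file at (200,215) in the crop). The black stick, long file and stake have not moved, and the heights match the trough floor.

```bash
python3 -c "
from station import *
print(close_job())"
```

```text
the job is handed in; nothing more can be done
None
```

The job is handed in: in the last picture the clamp lay in the red trough, the tan stick in the blue and the shorter file in the green, with the black stick, longer file and stake undisturbed, though the hand-in returned no verdict.

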